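# Set the length stop to its index clip

## Task

Two length gauges lie on the bench. On the gauge whose sliding stop has the tall rectangular block grip, slide the stop along its rail until its middle is level with the steel index clip on that gauge's edge, then let go. Leave the stop with the round knob on the other gauge where it is.

Things in the scene. Friction and masses are not known exactly. Their poses are not given: they have to be found in the camera images.
- block_stop: stop to set: black block grip, 26 (x) by 22 (y) by 46 mm high, on a steel carriage 26 x 30 x 9 mm. Origin: mid underside, on the aluminium bed's top 16 mm above the bench; z up. Block spans 9 to 55 mm above the origin. Slides only along its y (the rail): 120 mm travel, 2 N friction, no spring, stays where left. Bed 46 x 160 mm. The clip lies 30 to 116 mm toward its +y
- block_clip: dark steel index clip, 9 mm wide, on the robot-side edge of the block stop's gauge; its round-ended tab reaches 30 mm out, top 19 mm above the bench. Origin: on the bench under the bed's middle line, level along the rail with the clip's middle; axes as the block stop's. The stop is set when the clip's origin is at y = 0 in the stop's frame
- knob_stop: stop of the other gauge, not to be moved: same carriage with a round black knob, 26 mm diameter, 35 mm high in all. Origin: mid underside, 16 mm above the bench. Its gauge has the same bed and a clip of its own. One gauge lies ahead of the robot, the other to the right in front of the pressing fixture, in either order
- press_foot (a point): not to be handled, fixed: foot of a hand press left of the work, point on the bench under its middle. Its column and lever fill 60 mm either side in x, 105 mm in y, up to 0.44 m: from a start on the left, pass on the robot's side of it. Also fixed: a frame 0.29 m high that begins 0.45 m to its right, 40 mm farther in x; an open bin 0.12 m high that begins 100 mm farther in x

How it is judged:
By the outcome, as a careful person would: the job done as asked, in the order asked, and still so for the second after the job is handed in, with the robot touching nothing.
It also fails if it takes over 32 s, if anything falls off the work surface, if the arm or the gripper's body presses on something with over 40 N, if the wrist force passes 120 N, or if a joint passes its speed limit or range.

## Robot

A 6-joint arm with a two-finger parallel gripper is mounted at the origin on a cart in front of the work surface, level with it; the furniture and walls round the work are solid. World frame = base frame: x ahead of the robot, y to its left, z up, the work surface at z = 0. Lengths are in m, angles in rad, forces in N, time in s.
With the tool pointing down it reaches from about 0.25 to 0.8 m from the base axis. Payload 3.9 kg.
Tool frame: the origin (TCP) lies at the very end of the fingers, on their centre line; the grasp point (between the pads) lies 19 mm behind it; z points along the fingers, y is the line along which they close (so a half turn about z gives the same grasp; the last joint's range is limited). The gripper opens to 85 mm and grips with 20 to 120 N. Pads are 22 mm wide; open, the fingers measure 114 mm over their backs; the gripper's body (76 mm by 85 mm) begins 54 mm behind the grasp point. The pads swing forward as they close: fully open they stand 13 mm farther back than shut.
Start: joints at [1.202, 0.26, -0.138, 1.173, 0, 1.571], TCP at [0.189, 0.49, 0.231] pointing down, gripper open.
Joint ranges: [-2.78, 2.78], [-0.83, 1.72], [-1.28, 1.37], [-1.9, 2.12], [-1.57, 1.48], [-3.14, 3.14]. Speed limits (rad/s): [2.57, 2.57, 3.14, 3.14, 3.14, 3.14].

## Interface

Orientations are given as a unit quaternion [x, y, z, w].
In Python, from bench import manip, viewer gives the robot as it stands. The module is installed in compiled form; this text tells all that it offers.
- The arm moves only by the tool move_arm, never from a script. Its argument "moves" is a list of rows, each a list of 7 numbers: the shift along the tool's x, y, z in m, then the turn, a rotation vector about the tool's x, y, z in degrees, then the opening, from 0 (shut) to 1 (fully open). A call has exactly 10 rows; each row shifts and turns the commanded pose from where the row before left it, along the tool's axes as they then stand; what a row does not reach is not made up. A row lasts 1/10 s, in which the tool goes at most 50 mm and 8.59 degrees, less where a joint would pass 70% of its speed; a pose out of reach is approached as far as the arm can. A call is refused whole if a number of a shift passes 0.05 or a number of a turn 8.59, either way. A call with a gripper value outside its range is refused whole. The fingers move at their own pace and stop on an object; "squeeze" is the grip in N (left out, the last holds). Time passes only in rows, so rows that do not move let the fingers close, or fill a call up. It gives the time, the measured TCP pose, the force, the opening and the grip force at its end, in the units of the state.
- manip.state(): the state, without advancing time (a new reading comes with each control period).
- viewer.grab_frame(name): name is "side" or "top"; returns the picture (420x560x3 uint8, red, green, blue); there is no depth.
- viewer.camera_info(name): a dict with "K" (3x3 intrinsics, pixels), "k1" (the pictures are not rectified: a ray, as slopes to the right and down, at radius r is drawn at 1 + k1 r^2 times it, then the intrinsics apply), "extrinsics" (4x4, takes a point from world to camera coordinates). Camera axes: x right, y down, z forward; pixel columns grow to the right and rows downward; lengths in m; the calibration is good to about 2 mm. A picture is of the moment at which its call begins. camera_info takes no time and is no camera call.
- manip.hand_in(): hands the job in; it is judged then, once.
The state is a dict: "clock": time; "joint_positions": joint angles; "joint_velocities": joint speeds; "joint_torque": joint torques, N m; "eef_pos": TCP position; "tcp_rot": TCP orientation; "wrist_force": force on the tool from outside, world axes, zero at the start; "wrist_torque": the same for the moment, N m; "finger_gap": finger opening in m; "finger_force": force on a finger pad.
Only numpy, scipy, OpenCV 4.12 (cv2) and the standard library are available. Lean on these libraries where they do the work, as an engineer would, in place of code of your own. Each camera call takes 0.05 s, during which the arm holds its last target. There are 200 camera calls.

## Working session

There is one attempt and no reset: what is moved stays moved. The work goes in short steps, Python scripts to look and compute and a tool call to move; the robot and the scene stay as the last step left them, time stands still between calls to the robot, and variables do not carry over. Pictures are saved under pics/ and viewed, at most 10 in all, crops included, and the job is handed in when it is done.

Besides the shell and the picture viewer there is one more tool, called after "Emit:" in YAML: its name, and indented under it one key for each argument. move_arm: Moves the arm, as the interface text tells. Its arguments: {"type":"object","properties":{"moves":{"type":"array"},"squeeze":{"type":"number"}},"required":["moves"]}

```bash
mkdir -p pics
cat > h.py <<'E'
import numpy as np, cv2
from bench import manip, viewer
def cam(n):
    c=viewer.camera_info(n); return np.array(c["K"]),c["k1"],np.array(c["extrinsics"])
def pix2w(n,uv,z):
    K,k1,E=cam(n); d=np.array([k1,0,0,0,0.])
    p=cv2.undistortPoints(np.array([[uv]],float),K,d)[0,0]
    R,t=E[:3,:3],E[:3,3]; o=-R.T@t; r=R.T@np.array([p[0],p[1],1]); return o+r*(z-o[2])/r[2]
def w2pix(n,P):
    K,k1,E=cam(n); r=cv2.Rodrigues(E[:3,:3])[0]
    return cv2.projectPoints(np.array(P,float).reshape(-1,3),r,E[:3,3],K,np.array([k1,0,0,0,0.]))[0][:,0]
def save(n,f):
    im=viewer.grab_frame(n); cv2.imwrite(f,np.ascontiguousarray(im[:,:,::-1])); return im
E
python3 - <<'E'
from h import *
for n in("top","side"):
    save(n,f"pics/{n}1.png"); K,k,E_=cam(n); print(n,K[0,0],k,(-E_[:3,:3].T@E_[:3,3]).round(3))
s=manip.state(); print(s["clock"],s["eef_pos"],s["tcp_rot"],s["finger_gap"])
E
```

```text
top 444.2195426078013 0.04985484890374178 [ 0.212 -0.041  1.186]
side 404.91636705531886 -0.11568770065389905 [ 0.079 -0.661  0.544]
0.1 [0.18902311 0.48913311 0.23055394] [ 1.83342846e-01  9.83048635e-01 -8.68174812e-04 -1.70983930e-04] 0.08544460245173865
```

View pics/top1.png

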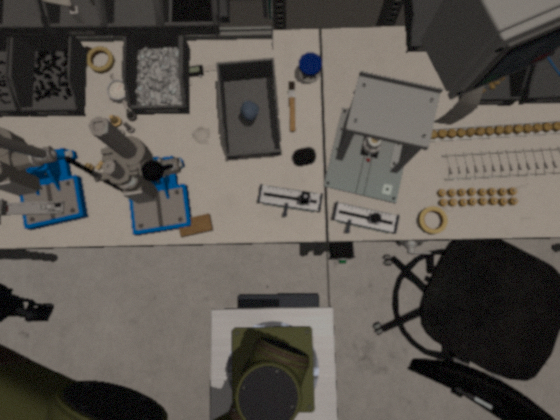

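View pics/side1.png

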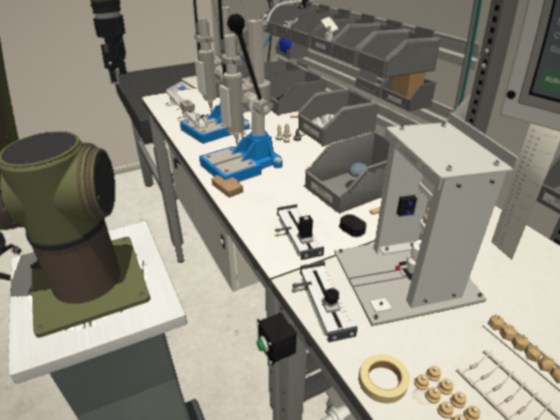

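Top view: block gauge about (290,198) with its grip at (304,198) and clip tab at (285,210). Knob gauge is at (365,217). The side view agrees, with the block at (306,225). I'll enlarge the block gauge in both views.

Run:
```python
import cv2,numpy as np
a=cv2.imread("pics/top1.png")[170:240,245:345]; b=cv2.imread("pics/side1.png")[195:265,260:360]
c=np.vstack([cv2.resize(x,None,fx=4,fy=4,interpolation=cv2.INTER_CUBIC) for x in(a,b)])
c=np.clip(c*1.5,0,255).astype(np.uint8); cv2.imwrite("pics/c1.png",c)
```

```text
(no output)
```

View pics/c1.png

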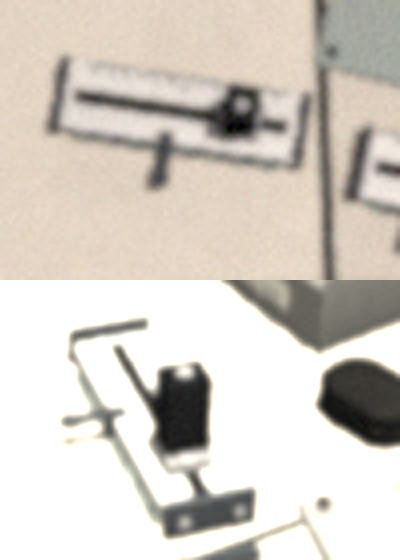

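Upper crop (top view): bed corners about (62,60), (52,130), (306,95), (298,165), slot from (78,97) to (288,127), block top near (240,100), clip tab from (165,138) to (157,185). Lower crop (side view): block top about (184,375), carriage base about (185,460), clip about (108,420).

Run:
```python
from h import *
T=lambda u,v:(245+(u+.5)/4-.5,170+(v+.5)/4-.5)
S=lambda u,v:(260+(u+.5)/4-.5,195+(v-280+.5)/4-.5)
for nm,p,z in[("cUL",(62,60),.018),("cLL",(52,130),.018),("cUR",(306,95),.018),("cLR",(298,165),.018),("slotL",(78,97),.016),("slotR",(288,127),.016),("blocktop",(240,100),.071),("clipin",(165,138),.019),("clipend",(157,183),.019)]:
    print(nm,pix2w("top",T(*p),z).round(4))
for nm,p,z in[("slotL",(119,348),.016),("blocktop",(184,374),.071),("carr_near_mid",(187,458),.025),("clipbed",(112,418),.019),("clipend",(68,422),.019),("clipend2",(68,435),.019)]:
    print("S",nm,pix2w("side",S(*p),z).round(4))
```

```text
cUL [0.4762 0.0231 0.018 ]
cLL [0.4285 0.0305 0.018 ]
cUR [ 0.4485 -0.1399  0.018 ]
cLR [ 0.4012 -0.1329  0.018 ]
slotL [0.451  0.0128 0.016 ]
slotR [ 0.4274 -0.1273  0.016 ]
blocktop [ 0.4355 -0.0932  0.071 ]
clipin [ 0.4212 -0.0449  0.019 ]
clipend [ 0.391  -0.0389  0.019 ]
S slotL [0.452  0.0095 0.016 ]
S blocktop [ 0.4309 -0.0958  0.071 ]
S carr_near_mid [ 0.4286 -0.1059  0.025 ]
S clipbed [ 0.4146 -0.0508  0.019 ]
S clipend [ 0.392  -0.0429  0.019 ]
S clipend2 [ 0.3868 -0.053   0.019 ]
```

Run:
```python
from h import *
for nm,p,z in[("blueLL",(132,233),.03),("blueLR",(190,228),.03),("blueTop",(185,160),.03),("knobball",(152,169),.4),("bench edge",(200,245),0),("frame",(345,118),.29),("frameTL",(360,75),.29)]:
    print(nm,pix2w("top",p,z).round(3))
W=[(.189,.489),(.215,.25),(.29,.03),(.4305,-.0935)]
a=np.deg2rad(158.9);X=np.array([np.cos(a),np.sin(a)]);Y=np.array([np.cos(a-np.pi/2),np.sin(a-np.pi/2)])
for p,q in zip(W,W[1:]):
    d=np.subtract(q,p);print(np.hypot(*d).round(3),(X@d).round(4),(Y@d).round(4))
```

```text
blueLL [0.352 0.359 0.03 ]
blueLR [0.361 0.208 0.03 ]
blueTop [0.546 0.223 0.03 ]
knobball [0.423 0.198 0.4  ]
bench edge [0.319 0.187 0.   ]
frame [ 0.554 -0.172  0.29 ]
frameTL [ 0.648 -0.208  0.29 ]
0.24 -0.1103 -0.2136
0.232 -0.1492 -0.1783
0.187 -0.1755 -0.0646
```

Emit:
move_arm:
  moves:
    - [-0.018,-0.036,0,0,0,0,0.7]
    - [-0.018,-0.036,0,0,0,0,0.7]
    - [-0.018,-0.036,0,0,0,0,0.7]
    - [-0.018,-0.036,0,0,0,0,0.7]
    - [-0.018,-0.036,0,0,0,0,0.7]
    - [-0.018,-0.034,0,0,0,0,0.7]
    - [-0.025,-0.03,0,0,0,0,0.7]
    - [-0.025,-0.03,0,0,0,0,0.7]
    - [-0.025,-0.03,0,0,0,0,0.7]
    - [-0.025,-0.03,0,0,0,0,0.7]
  squeeze: 20

```text
clock: 1.1
eef_pos: [0.2627, 0.1017, 0.2312]
tcp_rot: [0.183, 0.983, 0.0, 0.0]
wrist_force: [0.8, 0.4, 0.1]
finger_gap: 0.0595
finger_force: 0.0
```

Emit:
move_arm:
  moves:
    - [-0.0284,-0.0152,0.01,0,0,0,0.7]
    - [-0.0284,-0.0152,0.01,0,0,0,0.7]
    - [-0.0284,-0.0152,0.01,0,0,0,0.7]
    - [-0.0284,-0.0152,0.01,0,0,0,0.7]
    - [-0.0284,-0.0152,0.01,0,0,0,0.7]
    - [-0.0284,-0.0152,0.01,0,0,0,0.7]
    - [-0.0284,-0.0152,0.01,0,0,0,0.7]
    - [-0.0284,-0.0152,0.01,0,0,0,0.7]
    - [0,0,0.01,0,0,-5.75,0.7]
    - [0,0,0.01,0,0,-5.75,0.7]

```text
clock: 2.1
eef_pos: [0.4312, -0.093, 0.1304]
tcp_rot: [0.083, 0.997, 0.0, -0.0]
wrist_force: [-0.8, 0.2, -0.5]
finger_gap: 0.0597
finger_force: 0.0
```

Run:
```python
from h import *
im=save("side","pics/s2.png"); s=manip.state(); print(s["eef_pos"],s["tcp_rot"],s["joint_positions"])
a=cv2.imread("pics/s2.png")[130:280,230:380]
cv2.imwrite("pics/s2c.png",np.clip(cv2.resize(a,None,fx=4,fy=4,interpolation=cv2.INTER_CUBIC)*1.4,0,255).astype(np.uint8))
```

```text
[ 0.42965464 -0.09236161  0.12894383] [ 8.12181722e-02  9.96694427e-01  2.92875027e-04 -1.93454222e-03] [-2.11801077e-01  1.92584995e-01 -5.14742706e-01  8.67381037e-01
  7.73122803e-05 -4.91854580e-02]
```

View pics/s2c.png

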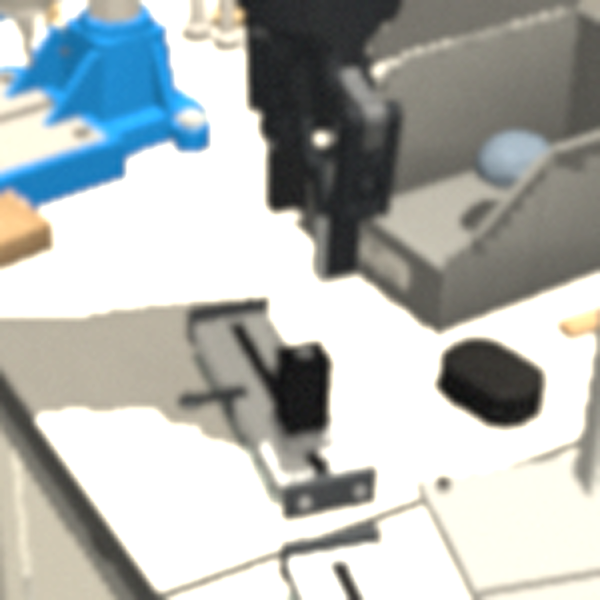

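The gripper hangs directly above the block (fingertip at crop (335,270), block at (303,390)) and its closing line lies along the rail. I'll descend and close.

Emit:
move_arm:
  moves:
    - [0,0,0.013,0,0,0,0.7]
    - [0,0,0.013,0,0,0,0.7]
    - [0,0,0.013,0,0,0,0.7]
    - [0,0,0.013,0,0,0,0.7]
    - [0,0,0.013,0,0,0,0.7]
    - [0,0,0.013,0,0,0,0.7]
    - [0,0,0.011,0,0,0,0.7]
    - [0,0,0,0,0,0,0.6]
    - [0,0,0,0,0,0,0.4]
    - [0,0,0,0,0,0,0.15]

```text
clock: 3.15
eef_pos: [0.4314, -0.0922, 0.0429]
tcp_rot: [0.084, 0.996, -0.0, 0.0]
wrist_force: [0.0, -0.1, 0.1]
finger_gap: 0.0229
finger_force: 0.0
```

Emit:
move_arm:
  moves:
    - [0,0,0,0,0,0,0.1]
    - [0,0,0,0,0,0,0.1]
    - [0,0,0,0,0,0,0.1]
    - [0,0,0,0,0,0,0.1]
    - [0,0,0,0,0,0,0.1]
    - [0,0,0,0,0,0,0.1]
    - [0,0,0,0,0,0,0.1]
    - [0,0,0,0,0,0,0.1]
    - [0,0,0,0,0,0,0.1]
    - [0,0,0,0,0,0,0.1]

```text
clock: 4.15
eef_pos: [0.4314, -0.0922, 0.043]
tcp_rot: [0.084, 0.996, -0.0, 0.001]
wrist_force: [-1.6, -0.1, 6.4]
finger_gap: 0.0217
finger_force: 23.2
```

Emit:
move_arm:
  moves:
    - [0,0.005,0,0,0,0,0.1]
    - [0,0.005,0,0,0,0,0.1]
    - [0,0.005,0,0,0,0,0.1]
    - [0,0.005,0,0,0,0,0.1]
    - [0,0.005,0,0,0,0,0.1]
    - [0,0.005,0,0,0,0,0.1]
    - [0,0.005,0,0,0,0,0.1]
    - [0,0.005,0,0,0,0,0.1]
    - [0,0,0,0,0,0,0.1]
    - [0,0,0,0,0,0,0.1]

```text
clock: 5.15
eef_pos: [0.4385, -0.0527, 0.043]
tcp_rot: [0.084, 0.996, -0.0, 0.001]
wrist_force: [-0.4, -0.1, 5.7]
finger_gap: 0.0221
finger_force: 23.2
```

Run:
```python
from h import *
out=[]
ims={n:np.mean([viewer.grab_frame(n).astype(float) for _ in range(6)],0).astype(np.uint8)[:,:,::-1] for n in("top","side")}
for n in ims: cv2.imwrite(f"pics/{n}3.png",ims[n])
a=ims["top"][180:220,250:325]; b=ims["side"][195:265,265:340]
c=np.vstack([cv2.resize(x,None,fx=5,fy=5,interpolation=cv2.INTER_CUBIC) for x in(a,b)])
cv2.imwrite("pics/c3.png",np.clip(c*1.3,0,255).astype(np.uint8)); print(manip.state()["eef_pos"],manip.state()["wrist_force"])
```

```text
[ 0.43853726 -0.05272084  0.04298652] [0.05661207 0.14510467 4.80527168]
```

View pics/c3.png

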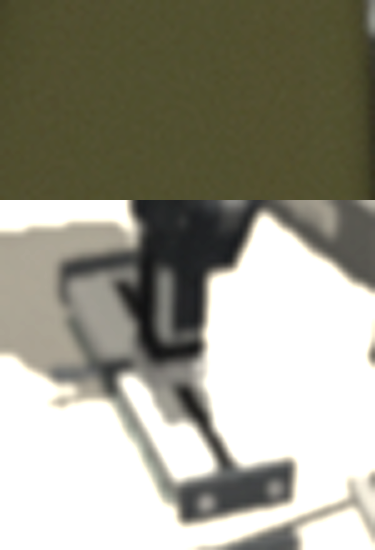

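The arm hides the gauge from the top camera. I'll go 3 mm more, release, back off to the left, and check with both cameras unobstructed.

Emit:
move_arm:
  moves:
    - [0,0.003,0,0,0,0,0.1]
    - [0,0,0,0,0,0,0.1]
    - [0,0,0,0,0,0,0.25]
    - [0,0,0,0,0,0,0.4]
    - [0,0,0,0,0,0,0.6]
    - [0,0,0,0,0,0,0.7]
    - [0,0,0,0,0,0,0.7]
    - [0,0,-0.03,0,0,0,0.7]
    - [0,0,-0.03,0,0,0,0.7]
    - [0,0,-0.03,0,0,0,0.7]

```text
clock: 6.75
eef_pos: [0.4376, -0.0497, 0.133]
tcp_rot: [0.084, 0.996, 0.0, -0.001]
wrist_force: [0.7, -0.2, -1.2]
finger_gap: 0.0597
finger_force: 0.0
```

Emit:
move_arm:
  moves:
    - [0.03,0.027,-0.01,0,0,0,0.7]
    - [0.03,0.027,-0.01,0,0,0,0.7]
    - [0.03,0.027,-0.01,0,0,0,0.7]
    - [0.03,0.027,-0.01,0,0,0,0.7]
    - [0.03,0.027,-0.01,0,0,0,0.7]
    - [0.03,0.027,-0.01,0,0,0,0.7]
    - [0.03,0.027,-0.01,0,0,0,0.7]
    - [0.03,0.027,-0.01,0,0,0,0.7]
    - [0,0,0,0,0,0,0.7]
    - [0,0,0,0,0,0,0.7]

```text
clock: 7.75
eef_pos: [0.2373, 0.2039, 0.2124]
tcp_rot: [0.082, 0.997, -0.0, 0.0]
wrist_force: [0.5, 0.1, 0.2]
finger_gap: 0.0595
finger_force: 0.0
```

Run:
```python
from h import *
ims={n:np.mean([viewer.grab_frame(n).astype(float) for _ in range(10)],0).astype(np.uint8)[:,:,::-1] for n in("top","side")}
for n in ims: cv2.imwrite(f"pics/{n}4.png",ims[n])
a=ims["top"][180:220,250:330]; b=ims["side"][200:260,265:345]
c=np.vstack([cv2.resize(x,None,fx=6,fy=6,interpolation=cv2.INTER_CUBIC) for x in(a,b)])
cv2.imwrite("pics/c4.png",np.clip(c*1.3,0,255).astype(np.uint8)); s=manip.state();print(s["clock"],s["eef_pos"])
```

```text
8.75 [0.23761779 0.20337105 0.21230948]
```

View pics/c4.png

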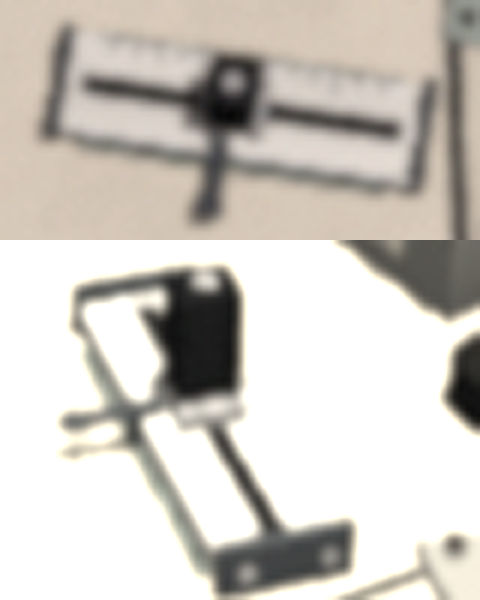

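The top view is clear: block about (237,92), clip tab from (218,150) to (205,212), carriage about 190–264 across. I'll rectify to the gauge frame and measure profiles along the rail.

```bash
cat > prof.py <<'E'
import sys
from h import *
c=np.array([.4386,-.0548]);a=np.deg2rad(80.4);v=np.array([np.cos(a),np.sin(a)]);u=np.array([v[1],-v[0]])
s=np.arange(-60,60,.5)/1e3
def prof(n,im,xs,z):
    P=np.array([[*(c+x*u+t*v),z] for x in xs for t in s]); q=w2pix(n,P).astype(np.float32)
    g=cv2.remap(im,q[:,0].reshape(len(xs),-1),q[:,1].reshape(len(xs),-1),cv2.INTER_CUBIC).astype(float)
    return g.mean(0)
def cen(p,lo,hi):
    m=(s>lo)&(s<hi); b=np.linspace(p[m][:6].mean(),p[m][-6:].mean(),m.sum()); w=np.clip(b-p[m],0,None)
    w[w<.35*w.max()]=0; i=np.flatnonzero(w); return round((w*s[m]).sum()/w.sum()*1e3,2),round(s[m][i[0]]*1e3,1),round(s[m][i[-1]]*1e3,1),int(w.max())
for f in sys.argv[1:]:
    n="top" if "top" in f else "side"; im=cv2.imread(f,0)
    for xs,z,nm in[(np.arange(-50,-44,1),.019,"tabend"),(np.arange(-43,-36,1),.019,"tabmid"),(np.arange(-35,-27,1),.019,"tabin"),(np.arange(-10,11,2),.071,"blocktop"),(np.arange(-12,-6,1),.071,"blk near"),(np.arange(6,12,1),.071,"blk far"),(np.arange(-13,-8,1),.06,"face.06"),(np.arange(-13,-11,1),.05,"face.05")]:
        b=nm[0]in"bf"; o=.043*(b and f.endswith("1.png"))
        print(f,nm,cen(prof(n,im,xs/1e3,z),-.025-o,.035-o))
E
python3 prof.py pics/top4.png pics/top1.png pics/side4.png pics/side1.png
```

```text
pics/top4.png tabend (np.float64(8.06), np.float64(0.5), np.float64(15.5), 95)
pics/top4.png tabmid (np.float64(7.42), np.float64(1.5), np.float64(13.5), 97)
pics/top4.png tabin (np.float64(7.05), np.float64(1.0), np.float64(13.0), 82)
pics/top4.png blocktop (np.float64(4.3), np.float64(-9.0), np.float64(18.5), 92)
pics/top4.png blk near (np.float64(6.74), np.float64(-6.0), np.float64(21.0), 52)
pics/top4.png blk far (np.float64(2.58), np.float64(-9.5), np.float64(15.0), 107)
pics/top4.png face.06 (np.float64(6.48), np.float64(-7.0), np.float64(21.5), 97)
pics/top4.png face.05 (np.float64(6.12), np.float64(-9.0), np.float64(22.0), 135)
pics/top1.png tabend (np.float64(8.15), np.float64(1.0), np.float64(15.5), 88)
pics/top1.png tabmid (np.float64(7.43), np.float64(1.5), np.float64(13.5), 89)
pics/top1.png tabin (np.float64(7.02), np.float64(1.0), np.float64(13.0), 77)
pics/top1.png blocktop (np.float64(-37.86), np.float64(-51.0), np.float64(-24.5), 88)
pics/top1.png blk near (np.float64(-35.08), np.float64(-48.5), np.float64(-18.5), 47)
pics/top1.png blk far (np.float64(-39.31), np.fl
[... 857 characters left out ...]
p.float64(34.5), 54)
pics/side1.png tabend (np.float64(0.52), np.float64(-15.0), np.float64(11.5), 144)
pics/side1.png tabmid (np.float64(-0.24), np.float64(-16.0), np.float64(10.5), 130)
pics/side1.png tabin (np.float64(-3.2), np.float64(-17.0), np.float64(11.0), 67)
pics/side1.png blocktop (np.float64(-45.8), np.float64(-56.5), np.float64(-34.0), 54)
pics/side1.png blk near (np.float64(-42.74), np.float64(-53.0), np.float64(-34.5), 71)
pics/side1.png blk far (np.float64(-44.06), np.float64(-56.0), np.float64(-32.5), 115)
pics/side1.png face.06 (np.float64(-42.08), np.float64(-53.5), np.float64(-32.0), 80)
pics/side1.png face.05 (np.float64(-37.79), np.float64(-51.5), np.float64(-25.5), 56)
```

```bash
cat > ov.py <<'E'
from h import *
c=np.array([.4386,-.0548]);a=np.deg2rad(80.4);v=np.array([np.cos(a),np.sin(a)]);u=np.array([v[1],-v[0]])
def rect(x0,x1,y0,y1,z): return [[*(c+x*u+y*v),z] for x,y in((x0,y0),(x1,y0),(x1,y1),(x0,y1))]
sb,sc=.0049,.0065
R=[(rect(-.023,.023,-.08,.08,.016),(0,160,0)),(rect(-.013,.013,sb-.015,sb+.015,.025),(255,0,0)),(rect(-.013,.013,sb-.011,sb+.011,.071),(0,0,255)),(rect(-.013,.013,sb-.011,sb+.011,.025),(0,0,255)),(rect(-.053,-.023,sc-.0045,sc+.0045,.019),(255,0,255))]
o=[]
for n,(x,y,w,h),f in(("top",(250,180,80,40),10),("side",(268,202,60,58),10)):
    im=cv2.imread(f"pics/{n}4.png")[y:y+h,x:x+w]; im=np.clip(cv2.resize(im,None,fx=f,fy=f,interpolation=cv2.INTER_CUBIC)*1.2,0,255).astype(np.uint8)
    for P,col in R:
        q=(w2pix(n,P)-[x,y]+.5)*f-.5; cv2.polylines(im,[np.round(q).astype(int)],True,col,1,cv2.LINE_AA)
    cv2.imwrite(f"pics/ov_{n}.png",im)
E
python3 ov.py
```

```text
(no output)
```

View pics/ov_top.png

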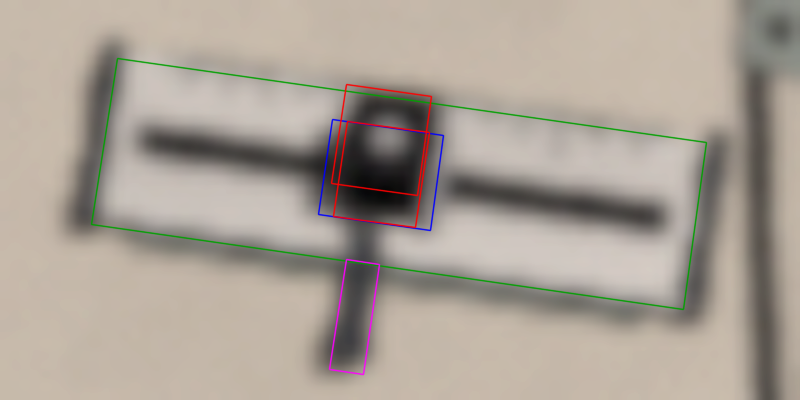

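View pics/ov_side.png

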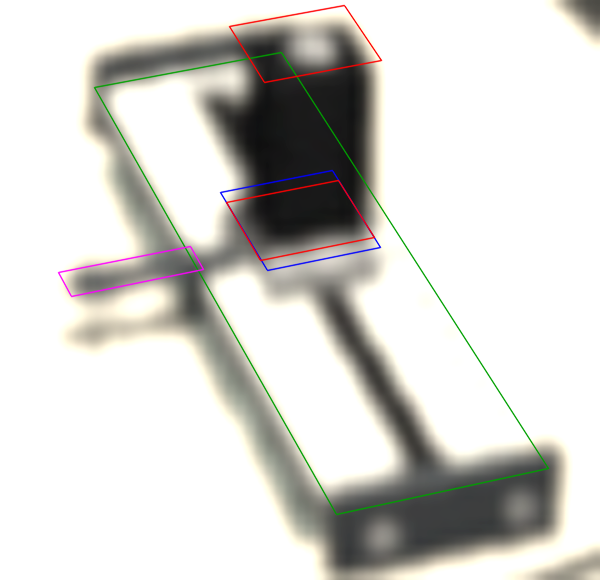

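The overlay is roughly right, but the top and side views differ by a few mm on block versus clip. I'll resolve that with one photometric fit (rendered model, free camera shift) per picture.

```bash
cat > fit.py <<'E'
from h import *
from scipy.optimize import least_squares
c=np.array([.4386,-.0548]); F=8
def quad(x,y,z):  # ranges; one is a scalar
    if np.isscalar(z): P=[(x[0],y[0],z),(x[1],y[0],z),(x[1],y[1],z),(x[0],y[1],z)]
    elif np.isscalar(x): P=[(x,y[0],z[0]),(x,y[1],z[0]),(x,y[1],z[1]),(x,y[0],z[1])]
    else: P=[(x[0],y,z[0]),(x[1],y,z[0]),(x[1],y,z[1]),(x[0],y,z[1])]
    return np.array(P,float)
def layers(sb,sc):
    X=(-13,13); B=(sb-11,sb+11); C=(sb-15,sb+15); L=[]
    L+=[(quad(-23,(-80,80),(0,16)),1),(quad((-23,23),(-80,80),16),2),(quad((-2,2),(-71,71),16),3),
        (quad((-25,25),(80,83.5),20),4),(quad((-25,25),(-83.5,-80),20),4),(quad((-25,25),-83.5,(0,20)),5),
        (quad(-23.5,(sc-4.5,sc+4.5),(4,19)),6),(quad((-48.5,-14),(sc-4.5,sc+4.5),19),6)]
    t=np.linspace(0,2*np.pi,24); L+=[(np.c_[-48.5+4.5*np.cos(t),sc+4.5*np.sin(t),0*t+19],6)]
    L+=[(quad(-13,C,(16,25)),7),(quad(X,sb-15,(16,25)),8),(quad(X,C,25),9),
        (quad(-13,B,(25,71)),10),(quad(X,sb-11,(25,71)),11),(quad(X,B,71),12)]
    return L
def render(n,box,p):
    dx,dy,yaw,sb,sc,sig=p; x0,y0,w,h=box; a=np.deg2rad(80.4+yaw); v=np.array([np.cos(a),np.sin(a)]);u=np.array([v[1],-v[0]])
    lab=np.zeros((h*F,w*F),np.uint8)
    for P,k in layers(sb,sc):
        W=np.c_[c+P[:,:1]/1e3*u+P[:,1:2]/1e3*v,P[:,2]/1e3]
        q=(w2pix(n,W)+[dx-x0,dy-y0]+.5)*F-.5; cv2.fillPoly(lab,[np.round(q*16).astype(np.int32)],k,shift=4)
    M=[cv2.GaussianBlur(cv2.resize((lab==k).astype(np.float32),(w,h),interpolation=cv2.INTER_AREA),(0,0),abs(sig)+.2).ravel() for k in range(13)]
    return np.array(M).T
def run(f,n,box,sb0):
    x,y,w,h=box; im=cv2.imread(f,0)[y:y+h,x:x+w].astype(float).ravel()
    yy,xx=np.mgrid[:h,:w]; 
    sel=cv2.dilate((render(n,box,[0,0,0,sb0,7,.6])[:,1:].sum(1)>.3).reshape(h,w).astype(np.uint8),np.ones((5,5))).ravel()>0
    def res(p):
        A=render(n,box,p); A=A[:,A.sum(0)>1]; A=A[sel]; b=im[sel]
        G=np.vstack([A,.3*np.eye(A.shape[1])]); k=np.linalg.lstsq(G,np.r_[b,.3*np.full(A.shape[1],100.)],rcond=None)[0]
        return A@k-b
    best=None
    for d in(-2,2):
        r=least_squares(res,[0,0,0,sb0+d,6+d,.6],diff_step=None,x_scale=[.2,.2,.5,1,1,.2],loss="soft_l1",f_scale=6,method="trf",jac=lambda p:np.array([(res(p+e)-res(p-e))/(2*e.sum()) for e in np.diag([.1,.1,.3,.5,.5,.1])]).T)
        if best is None or r.cost<best.cost: best=r
    print(f,best.x.round(2),"sc-sb",(best.x[4]-best.x[3]).round(2),"rms",np.sqrt(np.mean(best.fun**2)).round(1))
if __name__=="__main__":
    import sys
    for t,sb in((1,-38.1),(4,4.9)):
        run(f"pics/top{t}.png","top",(248,175,85,50),sb); run(f"pics/side{t}.png","side",(262,195,75,70),sb)
E
python3 fit.py
```

```text
Traceback (most recent call last):
  File "fit.py", line 42, in <module>
    run(f"pics/top{t}.png","top",(248,175,85,50),sb); run(f"pics/side{t}.png","side",(262,195,75,70),sb)
    ~~~^^^^^^^^^^^^^^^^^^^^^^^^^^^^^^^^^^^^^^^^^^^^^
  File "fit.py", line 36, in run
    r=least_squares(res,[0,0,0,sb0+d,6+d,.6],diff_step=None,x_scale=[.2,.2,.5,1,1,.2],loss="soft_l1",f_scale=6,method="trf",jac=lambda p:np.array([(res(p+e)-res(p-e))/(2*e.sum()) for e in np.diag([.1,.1,.3,.5,.5,.1])]).T)
  File "fit.py", line 36, in <lambda>
    r=least_squares(res,[0,0,0,sb0+d,6+d,.6],diff_step=None,x_scale=[.2,.2,.5,1,1,.2],loss="soft_l1",f_scale=6,method="trf",jac=lambda p:np.array([(res(p+e)-res(p-e))/(2*e.sum()) for e in np.diag([.1,.1,.3,.5,.5,.1])]).T)
                                                                                                                                                    ~~~^^^^^
  File "fit.py", line 31, in res
    A=render(n,box,p); A=A[:,A.sum(0)>1]; A=A[sel]; b=im[sel]
  File "fit.py", line 23, in render
    q=(w2pix(n,W)+[dx-x0,dy-y0]+.5)*F-.5; cv2.fillPoly(lab,[np.round(q*16).astype(np.int32)],k,shift=4)
       ~~~~~^^^^^
  File "h.py", line 10, in w2pix
    K,k1,E=cam(n); r=cv2.Rodrigues(E[:3,:3])[0]
           ~~~^^^
  File "h.py", line 4, in cam
    c=viewer.camera_info(n); return np.array(c["K"]),c["k1"],np.array(c["extrinsics"])
ValueError: time passes only in moves, steps and waits
```

```bash
sed -i 's/^def cam/import functools\n@functools.cache\ndef cam/' h.py; timeout 300 python3 fit.py
```

```text
pics/top1.png [  0.16  -0.3   -0.62 -37.39   7.09   0.93] sc-sb 44.49 rms 9.2
pics/side1.png [ -0.06   0.1   -0.79 -37.06   4.07   0.91] sc-sb 41.13 rms 21.8
pics/top4.png [ 0.18 -0.33 -0.49  5.91  7.45  0.93] sc-sb 1.54 rms 9.7
pics/side4.png [-0.21 -0.15 -0.02  5.38  3.66  0.84] sc-sb -1.72 rms 21.0
```

```bash
sed -e 's/def layers(sb,sc):/def layers(sb,sc,ox,oy):/' \
 -e 's/L=\[\]$/L=[(quad((-53+ox,-20),(sc-4.5+oy,sc+4.5+oy),0),14)]/' \
 -e 's/(quad((-48.5,-14),(sc-4.5,sc+4.5),19),6)\]/(quad((-52,-14),sc-4.5,(16,19)),13),(quad((-48.5,-14),(sc-4.5,sc+4.5),19),6)]/' \
 -e 's/yaw,sb,sc,sig=p/yaw,sb,sc,sig,ox,oy=p/' -e 's/layers(sb,sc)/layers(sb,sc,ox,oy)/' -e 's/range(13)/range(15)/' \
 -e 's/sb0,7,.6\])/sb0,7,.6,0,3])/' -e 's/6+d,.6\],/6+d,.6,0,3+d],/' -e 's/x_scale=\[.2,.2,.5,1,1,.2\]/x_scale=[.2,.2,.5,1,1,.2,2,2]/' -e 's/.5,.5,.1\])\])/.5,.5,.1,.7,.7])])/' fit.py > fit2.py
sed -i 's/for d in(-2,2)/for d in(-2,0,2)/; s/    print(f,best/    A=render(n,box,best.x); A=A[:,A.sum(0)>1]; k=np.linalg.lstsq(A[sel],im[sel],rcond=None)[0]; R=np.hstack([z.reshape(h,w) for z in(im,A@k,np.where(sel,np.abs(im-A@k)*2,0))]); cv2.imwrite("pics\/fit_"+n+f[-5]+".png",cv2.resize(np.clip(R,0,255).astype(np.uint8),None,fx=3.4,fy=3.4,interpolation=cv2.INTER_CUBIC))\n    print(f,best/' fit2.py
timeout 500 python3 fit2.py; python3 -c "
import cv2,numpy as np
a=cv2.imread('pics/fit_top4.png');b=cv2.imread('pics/fit_side4.png');w=min(a.shape[1],b.shape[1],790);cv2.imwrite('pics/fit.png',np.vstack([cv2.resize(x,(790,int(x.shape[0]*790/x.shape[1]))) for x in(a,b)]))"
```

```text
pics/top1.png [  0.21  -0.28  -0.66 -37.39   7.87   0.94  13.51   2.53] sc-sb 45.26 rms 9.1
pics/side1.png [-5.000e-02 -2.000e-02 -7.100e-01 -3.755e+01  3.530e+00  9.000e-01
  4.840e+00  7.770e+00] sc-sb 41.08 rms 21.5
pics/top4.png [ 0.16 -0.34 -0.53  4.91  7.49  0.94 11.6  -1.33] sc-sb 2.58 rms 9.6
pics/side4.png [-0.15 -0.07 -0.06  5.62  4.07  0.85  4.17  7.  ] sc-sb -1.54 rms 19.7
```

View pics/fit.png

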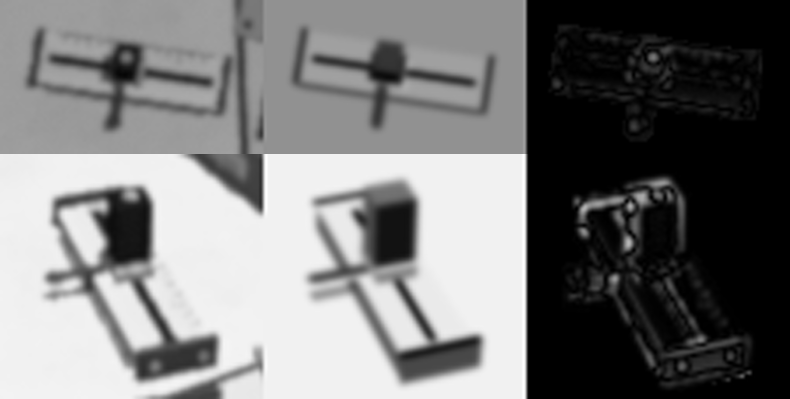

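Top row: the top-view fit is clean. Bottom row: the side-view fit is poor, mainly on the block's left face. I'll check raw side-view edge profiles against the projected edges.

Run:
```python
from h import *
c=np.array([.4386,-.0548]);a=np.deg2rad(80.0);v=np.array([np.cos(a),np.sin(a)]);u=np.array([v[1],-v[0]])
W=lambda x,s,z:[*(c+x/1e3*u+s/1e3*v),z/1e3]
im=cv2.imread("pics/side4.png",0).astype(int)
def rowat(x_s_z,col):  # row of across-line (vary x) at given col
    s,z=x_s_z; q=w2pix("side",[W(x,s,z) for x in np.linspace(-70,30,201)]); return np.interp(col,q[:,0],q[:,1]).round(2)
print("px/mm s",(w2pix("side",[W(0,10,20)])-w2pix("side",[W(0,0,20)]))/10)
for col in(278,280,282,284,286):
    print(col,"tab rows 222-240",im[222:241,col],"model s=2.. top edges sc=7:",[rowat((7+d,z),col) for d,z in((4.5,19),(-4.5,19),(-4.5,16))])
for col in(298,300,302):
    print(col,"stop rows 218-236",im[218:237,col],"sb=4.9 blk bottom, carr top edge, carr bottom:",[rowat((4.9+d,z),col) for d,z in((-11,25),(-15,25),(-15,16))])
for col in(292,300,308): print(col,"blk top rows 198-212",im[198:213,col],[rowat((4.9+d,71),col) for d in(11,-11)])
for r in(212,218,222): print("row",r,"cols 286-310",im[r,286:311])
print("blk vertical edges (x,s): (-13,+11),(-13,-11),(13,-11) z48",w2pix("side",[W(-13,15.9,48),W(-13,-6.1,48),W(13,-6.1,48)]).round(1).tolist())
print("near cap: rows 244-262 col 310",im[244:263,310],"bed near edge s=-80 z16,0",[rowat((-80,z),310) for z in(16,0)])
```

```text
px/mm s [[-0.15449996 -0.26013545]]
278 tab rows 222-240 [235 238 239 239 237 224 174 114  94 134 184 195 162 157 198 229 238 240
 240] model s=2.. top edges sc=7: [np.float64(227.56), np.float64(230.2), np.float64(231.31)]
280 tab rows 222-240 [158 178 203 224 230 217 165 114 130 186 222 210 169 178 221 237 240 240
 240] model s=2.. top edges sc=7: [np.float64(227.17), np.float64(229.81), np.float64(230.92)]
282 tab rows 222-240 [109 118 131 145 157 152 123 114 163 216 228 204 170 198 232 240 240 240
 239] model s=2.. top edges sc=7: [np.float64(226.79), np.float64(229.42), np.float64(230.53)]
284 tab rows 222-240 [191 160 133 117 109 101  89 101 148 189 186 151 148 197 233 240 240 240
 240] model s=2.. top edges sc=7: [np.float64(226.4), np.float64(229.03), np.float64(230.14)]
286 tab rows 222-240 [236 234 226 198 151 104  79  72  76  82  79  83 119 177 222 235 238 240
 241] model s=2.. top edges sc=7: [np.float64(226.02), np.float64(228.64), np.float64(229.75)]
298 stop rows 218-236 [ 21  21  20  20  21  19  20  46  96 144 159 141 133 166 210 231 236 236
 236] sb=4.9 blk bottom, c
[... 845 characters left out ...]
1] [np.float64(201.02), np.float64(207.14)]
row 212 cols 286-310 [228 197 133  76  69  80  59  27  15  18  20  22  22  23  23  21  20  21
  55 146 226 241 241 241 241]
row 218 cols 286-310 [236 236 235 230 199 138  74  29  15  18  19  20  21  21  22  21  18  23
  67 154 227 241 241 241 241]
row 222 cols 286-310 [236 237 236 227 192 135  76  31  16  17  20  20  21  21  20  21  18  29
  80 158 223 239 241 241 241]
blk vertical edges (x,s): (-13,+11),(-13,-11),(13,-11) z48 [[290.3, 213.1], [293.7, 218.7], [305.3, 216.6]]
near cap: rows 244-262 col 310 [164 127  88  60  64  75  72  59  53  52  51  50  53  91 160 222 240 240
 225] bed near edge s=-80 z16,0 [np.float64(251.05), np.float64(256.99)]
```

```bash
cat >> prof.py <<'E'
print("bed part")
for f in("pics/top1.png","pics/top4.png","pics/side1.png"):
    n="top" if "top" in f else "side"; im=cv2.imread(f,0)
    for xs in((-22,-20),(-20,-18),(-18,-16)):
        p=prof(n,im,np.array(xs)/1e3,.019); print(f,xs,cen(p,-.008,.022),p[100:165:4].astype(int))
E
python3 prof.py | cat
sed 's/dx,dy,yaw,sb,sc,sig,ox,oy=p/dx,dy,yaw,sb,sc,sig,_,_=p; ox,oy=0,OY/; s/^from h import \*/from h import *\nimport sys; OY=float(sys.argv[1])/' fit2.py > fit3.py
for o in 4 6 8; do echo $o; timeout 200 python3 fit3.py $o; done
```

```text
bed part
pics/top1.png (-22, -20) (np.float64(6.71), np.float64(1.0), np.float64(12.5), 70) [130 128 128 126 120 109  88  67  55  58  73  91 105 114 118 119 120]
pics/top1.png (-20, -18) (np.float64(6.78), np.float64(1.0), np.float64(12.5), 79) [145 144 143 141 136 123 101  78  63  65  83 103 120 131 136 139 139]
pics/top1.png (-18, -16) (np.float64(6.77), np.float64(1.0), np.float64(12.5), 73) [152 152 152 152 146 133 112  92  77  80  96 115 131 142 146 148 148]
pics/top4.png (-22, -20) (np.float64(6.68), np.float64(1.0), np.float64(12.5), 78) [141 142 142 138 132 119  97  74  60  63  81 101 116 126 130 130 134]
pics/top4.png (-20, -18) (np.float64(6.95), np.float64(1.5), np.float64(12.5), 89) [157 157 156 153 149 135 111  84  66  67  87 111 130 144 149 150 152]
pics/top4.png (-18, -16) (np.float64(7.25), np.float64(1.5), np.float64(13.0), 90) [160 159 158 159 156 143 118  91  71  69  87 110 133 150 156 157 158]
pics/side1.png (-22, -20) (np.float64(4.19), np.float64(-2.0), np.float64(10.5), 133) [234 231 231 214 183 142 110  96 109 142 173 201 216 228 228 230 230]
pics/side1.png (-
[... 697 characters left out ...]
 7.03   0.93   0.     1.  ] sc-sb 44.84 rms 9.1
pics/side1.png [ -0.13  -0.16  -0.79 -38.04   4.17   0.86   0.     3.  ] sc-sb 42.21 rms 22.1
pics/top4.png [ 0.15 -0.33 -0.51  4.88  7.19  0.93  0.    1.  ] sc-sb 2.32 rms 9.6
pics/side4.png [-0.2  -0.14 -0.21  5.28  4.24  0.82  0.    3.  ] sc-sb -1.04 rms 20.0
8
pics/top1.png [  0.22  -0.28  -0.56 -37.18   7.83   0.93   0.     5.  ] sc-sb 45.02 rms 9.0
pics/side1.png [-8.000e-02 -2.000e-02 -8.500e-01 -3.778e+01  3.450e+00  8.900e-01
  0.000e+00  5.000e+00] sc-sb 41.23 rms 21.8
pics/top4.png [ 0.16 -0.31 -0.46  4.83  7.57  0.93  0.    3.  ] sc-sb 2.74 rms 9.6
pics/side4.png [-0.21 -0.05 -0.24  5.65  3.68  0.86  0.    3.  ] sc-sb -1.97 rms 20.1
```

Direct edge evidence: the clip over the bed is at s ≈ 6.75 mm in the top view, which is symmetric and clean, and 4.3–6 mm in the side view. The stop was left at 4.9 mm by TCP. So it is about 1.5 mm short, and I'll regrip and correct by that much.

Emit:
move_arm:
  moves:
    - [-0.03,-0.027,0.01,0,0,0,0.7]
    - [-0.03,-0.027,0.01,0,0,0,0.7]
    - [-0.03,-0.027,0.01,0,0,0,0.7]
    - [-0.03,-0.027,0.01,0,0,0,0.7]
    - [-0.03,-0.027,0.01,0,0,0,0.7]
    - [-0.03,-0.027,0.01,0,0,0,0.7]
    - [-0.03,-0.027,0.01,0,0,0,0.7]
    - [-0.03,-0.027,0.01,0,0,0,0.7]
    - [0,0,0,0,0,0,0.7]
    - [0,0,0,0,0,0,0.7]

```text
clock: 9.75
eef_pos: [0.438, -0.0502, 0.1318]
tcp_rot: [0.085, 0.996, 0.0, -0.001]
wrist_force: [-0.6, -0.2, 0.6]
finger_gap: 0.06
finger_force: 0.0
```

Emit:
move_arm:
  moves:
    - [0,0,0.015,0,0,0,0.7]
    - [0,0,0.015,0,0,0,0.7]
    - [0,0,0.015,0,0,0,0.7]
    - [0,0,0.015,0,0,0,0.7]
    - [0,0,0.015,0,0,0,0.7]
    - [0,0,0.015,0,0,0,0.7]
    - [0,0,0,0,0,0,0.5]
    - [0,0,0,0,0,0,0.3]
    - [0,0,0,0,0,0,0.1]
    - [0,0,0,0,0,0,0.1]

```text
clock: 10.75
eef_pos: [0.4382, -0.0493, 0.0432]
tcp_rot: [0.084, 0.996, 0.0, 0.0]
wrist_force: [-2.1, 1.4, 4.0]
finger_gap: 0.0214
finger_force: 23.4
```

Emit:
move_arm:
  moves:
    - [0,0,0,0,0,0,0.1]
    - [0,0,0,0,0,0,0.1]
    - [0,0,0,0,0,0,0.1]
    - [0,0,0,0,0,0,0.1]
    - [0,0,0,0,0,0,0.1]
    - [0,0,0,0,0,0,0.1]
    - [0,0,0,0,0,0,0.1]
    - [0,0,0,0,0,0,0.1]
    - [0,0,0,0,0,0,0.1]
    - [0,0,0,0,0,0,0.1]

```text
clock: 11.75
eef_pos: [0.4382, -0.0493, 0.0431]
tcp_rot: [0.084, 0.996, 0.001, 0.0]
wrist_force: [-3.1, 2.6, 6.4]
finger_gap: 0.0214
finger_force: 23.7
```

Emit:
move_arm:
  moves:
    - [0,0.0006,0,0,0,0,0.1]
    - [0,0.0006,0,0,0,0,0.1]
    - [0,0,0,0,0,0,0.1]
    - [0,0,0,0,0,0,0.1]
    - [0,0,0,0,0,0,0.1]
    - [0,0,0,0,0,0,0.1]
    - [0,0,0,0,0,0,0.1]
    - [0,0,0,0,0,0,0.1]
    - [0,0,0,0,0,0,0.1]
    - [0,0,0,0,0,0,0.1]

```text
clock: 12.75
eef_pos: [0.4383, -0.0491, 0.0432]
tcp_rot: [0.084, 0.996, -0.001, 0.0]
wrist_force: [-3.0, -0.4, 6.9]
finger_gap: 0.0216
finger_force: 23.7
```

Emit:
move_arm:
  moves:
    - [0,0,0,0,0,0,0.25]
    - [0,0,0,0,0,0,0.4]
    - [0,0,0,0,0,0,0.6]
    - [0,0,0,0,0,0,0.7]
    - [0,0,0,0,0,0,0.7]
    - [0,0,-0.03,0,0,0,0.7]
    - [0,0,-0.03,0,0,0,0.7]
    - [0,0,-0.03,0,0,0,0.7]
    - [0.02,0.02,-0.01,0,0,0,0.7]
    - [0.03,0.027,-0.01,0,0,0,0.7]

```text
clock: 13.75
eef_pos: [0.399, 0.0061, 0.1537]
tcp_rot: [0.085, 0.996, 0.0, 0.002]
wrist_force: [0.1, 0.4, -0.4]
finger_gap: 0.0597
finger_force: 0.0
```

Emit:
move_arm:
  moves:
    - [0.03,0.027,-0.01,0,0,0,0.7]
    - [0.03,0.027,-0.01,0,0,0,0.7]
    - [0.03,0.027,-0.01,0,0,0,0.7]
    - [0.03,0.027,-0.01,0,0,0,0.7]
    - [0.03,0.027,-0.01,0,0,0,0.7]
    - [0.03,0.027,-0.01,0,0,0,0.7]
    - [0,0,0,0,0,0,0.7]
    - [0,0,0,0,0,0,0.7]
    - [0,0,0,0,0,0,0.7]
    - [0,0,0,0,0,0,0.7]

```text
clock: 14.75
eef_pos: [0.247, 0.1949, 0.2119]
tcp_rot: [0.085, 0.996, -0.0, -0.0]
wrist_force: [0.1, -0.1, 0.0]
finger_gap: 0.06
finger_force: 0.0
```

```bash
python3 - <<'E'
from h import *
ims={n:np.mean([viewer.grab_frame(n).astype(float) for _ in range(10)],0).astype(np.uint8)[:,:,::-1] for n in("top","side")}
for n in ims: cv2.imwrite(f"pics/{n}5.png",ims[n])
a=ims["top"][170:240,250:400]
cv2.imwrite("pics/c5.png",np.clip(cv2.resize(a,None,fx=5,fy=5,interpolation=cv2.INTER_CUBIC)*1.3,0,255).astype(np.uint8)); print(manip.state()["clock"])
E
sed -i 's/((1,-38.1),(4,4.9))/((5,6),)/' fit3.py; for o in 4 6; do python3 fit3.py $o; done; python3 prof.py pics/top5.png | grep bl
```

```text
15.75
pics/top5.png [ 0.16 -0.31 -0.45  5.65  7.42  0.92  0.    1.  ] sc-sb 1.77 rms 9.2
pics/side5.png [-0.2  -0.24 -0.19  5.69  4.71  0.81  0.    5.  ] sc-sb -0.97 rms 20.4
pics/top5.png [ 0.18 -0.3  -0.48  6.23  7.06  0.92  0.    1.  ] sc-sb 0.83 rms 9.3
pics/side5.png [-0.17 -0.08 -0.03  6.57  4.59  0.88  0.    3.  ] sc-sb -1.98 rms 19.8
pics/top5.png blocktop (np.float64(5.35), np.float64(-8.0), np.float64(19.0), 96)
pics/top5.png blk near (np.float64(7.79), np.float64(-5.0), np.float64(22.0), 52)
pics/top5.png blk far (np.float64(4.05), np.float64(-8.0), np.float64(16.0), 108)
```

View pics/c5.png

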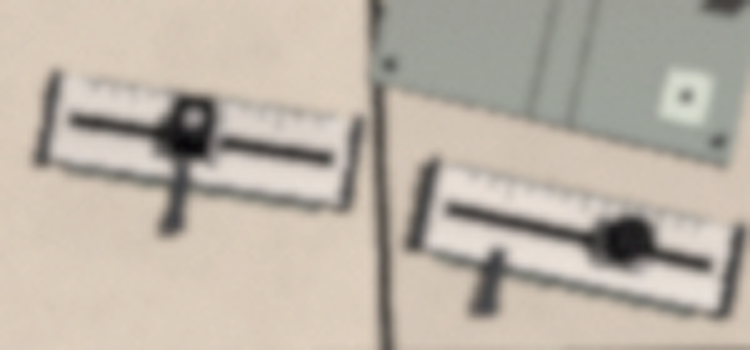

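The block stop sits level with its clip: the remaining offset is about +1 mm in the top view and −1.5 mm in the side view. The knob stop has not moved and the arm is clear, so I'll hand in.

```bash
python3 -c "
from bench import manip; print(manip.hand_in())"
```

```text
the job is handed in; nothing more can be done
None
```

The block-grip stop is set level with its clip to within about 1.5 mm (the two cameras differ by roughly that either way), released with the arm clear, the knob stop untouched, and handed in at about 16 s; no verdict came back.

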